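File the lapping plates in their drawer and shut it

ROBOT

A 7-joint arm with a two-finger parallel gripper is mounted at the origin on a cart in front of the work surface, level with it; the furniture and walls round the work are solid. World frame = base frame: x ahead of the robot, y to its left, z up, the work surface at z = 0. Lengths are in m, angles in rad, forces in N, time in s.
With the tool pointing down it reaches from about 0.35 to 0.9 m from the base axis. Payload 19.9 kg.
Tool frame: the origin (TCP) lies between the finger pads; the fingertips stand 19 mm ahead of it and the grasp point (between the pads) is the TCP; z points along the fingers, y is the line along which they close (so a half turn about z gives the same grasp; the last joint's range is limited). The gripper opens to 94 mm and grips with 3 to 60 N. Pads are 16 mm wide; open, the fingers measure 119 mm over their backs; the gripper's body (75 mm by 177 mm) begins 78 mm behind the grasp point.
Start: joints at [1.27, 0.417, -0.01, 1.614, 0.005, 1.111, -0.053], TCP at [0.161, -0.604, 0.224] pointing down, gripper open.
Joint ranges: [-2.81, 2.81], [-0.39, 2.02], [-1.27, 1.25], [0.06, 2.57], [-1.19, 4.33], [0.19, 2], [-2.82, 2.82]. Speed limits (rad/s): [1.89, 1.89, 2.39, 2.39, 3.01, 3.01, 3.01].

INTERFACE

Orientations are given as a 3x3 rotation matrix whose columns are the frame's x, y, z axes.
In Python, from rig import robot gives the robot as it stands. Calls block until the motion is done:
- robot.move_ptp(position, orientation): joint-space move of the TCP to a pose.
- robot.move_linear(position, velocity=0.15, frame=None, threshold=None): straight line of the TCP; frame=None keeps the orientation; velocity is the mean speed in m/s. With threshold (N) it stops when the force on the tool has changed by that much, and returns True; else False.
- robot.goto_joints(angles): joint-space move.
- robot.gripper_to(opening): finger opening in m; the grip force is fixed at half the most; returns when the fingers have stopped.
- robot.pause(seconds).
- robot.ik(position, orientation): joint angles nearest the present ones, or None.
- robot.get_state(): the state.
- robot.grab_frame(name): name is "scene" or "top" or "wrist"; returns the picture (480x640x3 uint8, red, green, blue); there is no depth.
- robot.camera_info(name): a dict with "fx", "fy", "cx", "cy" (pixels), "rvec" (rotation vector, rad) and "tvec" (3), from world to camera coordinates, as OpenCV has them. Camera axes: x right, y down, z forward; pixel columns grow to the right and rows downward; lengths in m; the calibration is good to about 2 mm. A picture is of the moment at which its call begins: read the wrist's pose just before it. camera_info takes no time and is no camera call; for the wrist camera it gives the pose at the moment of the call.
A pose or a line that the arm cannot do raises robot.PlanningError and nothing moves.
- robot.sign_off(): hands the job in; it is judged then, once.
The state is a dict: "time": time; "qpos": joint angles; "joint_vel": joint speeds; "effort": joint torques, N m; "ee_pos": TCP position; "tool_rot": TCP orientation; "force": force on the tool from outside, world axes, zero at the start; "moment": the same for the moment, N m; "opening": finger opening in m; "grasp_force": force on a finger pad.
Only numpy, scipy, OpenCV 4.12 (cv2) and the standard library are available. Lean on these libraries where they do the work, as an engineer would, in place of code of your own. Each camera call takes 0.05 s, during which the arm holds its last target. There are 200 camera calls.

TASK

Put the two wide lapping plates from the wooden stand back into the open drawer: stand each upright and fully down in the comb, the shorter one in the free slot nearer the drawer front and the taller one in the free slot nearer the unit, so that the heights rise towards the back. When both are in, push the drawer fully shut without slamming it; keep the plates upright all the while, leave the three stored plates standing in their slots and do not disturb the other things.

Things in the scene. Friction and masses are not known exactly. Their poses are not given: they have to be found in the camera images.
- short_plate_centre (a point): the shorter of the two wide steel lapping plates, 60 wide, 60 high, 6 thick, 50-100 g, dark film on one face; point at the plate's centre; z up the plate, y along its width, x through its thickness. Starts upright in one slot of the wooden stand; grip it from above near its top by its two narrow upright edges, 60 apart (film may face either way).
- tall_plate_centre (a point): the taller wide lapping plate, 60 wide, 74 high, 6 thick, 60-120 g, otherwise like the shorter one, same axes; starts in the other slot of the stand (which is in which varies).
- stand: low wooden block fixed to the bench, 100 (x) by 50 (y), 30 high, origin under its centre. Two slots run along its y at x = -25 and +25, 8 wide, 20 deep, their floor 10 above the bench. A wide plate overhangs the block by 5 at each end of its slot.
- plate_cabinet: small grey steel drawer unit fixed to the bench, 160 deep (x), 96 wide (y), 106 high, origin under its centre; its drawer comes out to its -x. Inside, the ceiling is 100 above the bench, so a plate not down in its slot jams. The drawer's front is 92 tall (top 96 above the bench), its side walls stand 40 either side of the middle, only 14 above the floor.
- slot_front (a point): middle of the floor (12 above the bench) of the free slot nearer the drawer front. The drawer holds a black comb of 5 slots 20 apart; from the front: stored low plate, slot_front, stored mid plate, slot_back, stored high plate. Slots 8 wide; round-topped teeth 22 high, 50 long (a wide plate overhangs 5 each end). x: the way the drawer shuts; y: along the slot; z up. Moves with the drawer.
- slot_back (a point): middle of the floor of the free slot nearer the unit, 40 behind slot_front and 48 in front of the unit's face while the drawer is open; same size and axes as slot_front.
- drawer_pull (a point): middle of the outer face of the black pull bar on the drawer front (bar 56 wide, 12 high, 10 proud of the grey front), 66 above the bench. Axes as slot_front: pushing along its +x shuts the drawer. Moves with the drawer.
- drawer (a joint): slide of the drawer in m: 0 = fully open as at the start, 0.130 = fully shut with its front against the unit. Friction about 2.5 N; it stays where it is left.
- stored_low_centre (a point): centre of a stored narrower lapping plate, 44 wide, 52 high, 6 thick, standing loose in the first (front) slot of the drawer; z up, y along its width. Stays where it is in the drawer.
- stored_mid_centre (a point): centre of a stored narrower lapping plate, 44 wide, 66 high, 6 thick, standing loose in the third (middle) slot of the drawer; z up, y along its width. Stays where it is in the drawer.
- stored_high_centre (a point): centre of a stored narrower lapping plate, 44 wide, 80 high, 6 thick, standing loose in the fifth (rear) slot of the drawer; z up, y along its width. Stays where it is in the drawer.
- compound_red_centre (a point): red polishing-compound bar, 34 x 70 x 29, at the left front of the bench; centre, half-way up. Only in the way: leave it alone.
- ring_blank_1_centre (a point): small brownish ring blank, 30 x 35 x 8, lying on the bench beyond the drawer front; centre, half-way up. Only in the way: leave it alone.
- compound_green_centre (a point): green polishing-compound bar, 34 x 88 x 29, lying behind the stand and unit; centre, half-way up. Only in the way: leave it alone.
- rubber_wheel_centre (a point): small dark rubber polishing wheel lying flat behind the drawer unit, 44 across, 10 high; centre, half-way up. Only in the way: leave it alone.
- chuck_key_centre (a point): steel chuck key, 58 x 47 x 17, lying behind the stand; centre, half-way up. Only in the way: leave it alone.
- mandrel_0_centre (a point): small red-headed mandrel, 10 x 52 x 10, lying on top of the drawer unit (top 106 above the bench); centre, half-way up. Only in the way: leave it alone.
- ring_blank_0_centre (a point): pale ring blank, 36 x 41 x 8, lying on top of the drawer unit; centre, half-way up. Only in the way: leave it alone.
Not all that is in view belongs to the job. Leave any pink look-alike of the part that bears stored_mid_centre alone.

How it is judged:
On the way, in this order (a step that is already met when the one before it is completed fails the run):
1. with the drawer still open, one wide plate stands fully down in its slot (shorter in slot_front or taller in slot_back) (value of joint drawer below 0.03 m and ((x of short_plate_centre in the frame of slot_front between -0.009 and 0.009 m and y of short_plate_centre in the frame of slot_front between -0.014 and 0.014 m and z of short_plate_centre in the frame of slot_front between 0.026 and 0.034 m and angle between short_plate_centre's own z axis and vertical below 0.22 rad and angle between the y axis of short_plate_centre and the y axis of slot_front, either way round below 0.2 rad) or (x of tall_plate_centre in the frame of slot_back between -0.009 and 0.009 m and y of tall_plate_centre in the frame of slot_back between -0.014 and 0.014 m and z of tall_plate_centre in the frame of slot_back between 0.033 and 0.041 m and angle between tall_plate_centre's own z axis and vertical below 0.22 rad and angle between the y axis of tall_plate_centre and the y axis of slot_back, either way round below 0.2 rad))), for 0.2 s.
2. with the drawer still open, both wide plates stand fully down in their slots (value of joint drawer below 0.03 m and x of short_plate_centre in the frame of slot_front between -0.009 and 0.009 m and y of short_plate_centre in the frame of slot_front between -0.014 and 0.014 m and z of short_plate_centre in the frame of slot_front between 0.026 and 0.034 m and angle between each of short_plate_centre, tall_plate_centre's own z axis and vertical below 0.22 rad and angle between the y axis of short_plate_centre and the y axis of slot_front, either way round below 0.2 rad and x of tall_plate_centre in the frame of slot_back between -0.009 and 0.009 m and y of tall_plate_centre in the frame of slot_back between -0.014 and 0.014 m and z of tall_plate_centre in the frame of slot_back between 0.033 and 0.041 m and angle between the y axis of tall_plate_centre and the y axis of slot_back, either way round below 0.2 rad), for 0.2 s.
At the end, for the whole second after the job is handed in: Drawer shut to within 5 mm and at rest; shorter wide plate in slot_front, taller in slot_back, each within 9 mm across and 14 mm along the slot, 4 mm of fully down, under 0.22 rad of tilt, 0.2 rad of yaw, at rest; stored plates still down in their slots (10 mm, 4 mm, 0.22 rad) (x of short_plate_centre in the frame of slot_front between -0.009 and 0.009 m and y of short_plate_centre in the frame of slot_front between -0.014 and 0.014 m and z of short_plate_centre in the frame of slot_front between 0.026 and 0.034 m and angle between each of short_plate_centre, tall_plate_centre, stored_low_centre, stored_mid_centre, stored_high_centre's own z axis and vertical below 0.22 rad and angle between the y axis of short_plate_centre and the y axis of slot_front, either way round below 0.2 rad and x of tall_plate_centre in the frame of slot_back between -0.009 and 0.009 m and y of tall_plate_centre in the frame of slot_back between -0.014 and 0.014 m and z of tall_plate_centre in the frame of slot_back between 0.033 and 0.041 m and angle between the y axis of tall_plate_centre and the y axis of slot_back, either way round below 0.2 rad and z of stored_low_centre in the frame of slot_front between 0.022 and 0.03 m and x of stored_low_centre in the frame of slot_front between -0.03 and -0.01 m and z of stored_mid_centre in the frame of slot_front between 0.029 and 0.037 m and x of stored_mid_centre in the frame of slot_front between 0.01 and 0.03 m and z of stored_high_centre in the frame of slot_front between 0.036 and 0.044 m and x of stored_high_centre in the frame of slot_front between 0.05 and 0.07 m and value of joint drawer above 0.125 m and linear speed of each of short_plate, tall_plate below 0.02 m/s and velocity of joint drawer below 0.01 m/s); the robot touches nothing.
It fails at once if a stored plate is lifted out of its slot or knocked over (z of stored_low_centre in the frame of slot_front above 0.038 m or angle between any of stored_low_centre, stored_mid_centre, stored_high_centre's own z axis and vertical above 0.4 rad or z of stored_mid_centre in the frame of slot_front above 0.045 m or z of stored_high_centre in the frame of slot_front above 0.052 m).
It fails at once if a bystander on the bench or on the unit is moved by more than 3 cm (distance of any of compound_red_centre, ring_blank_1_centre, compound_green_centre, rubber_wheel_centre, chuck_key_centre, mandrel_0_centre, ring_blank_0_centre from where it was at the start of the episode above 0.03 m).
It fails at once if a wide plate is tipped over or dropped flat (angle between any of short_plate_centre, tall_plate_centre's own z axis and vertical above 0.8 rad).
It fails at once if the drawer is slammed (faster than 0.5 m/s) (velocity of joint drawer above 0.5 m/s).
It also fails if it takes over 72 s, if anything falls off the work surface, if the arm or the gripper's body presses on something with over 40 N, if the wrist force passes 120 N, or if a joint passes its speed limit or range.

## Working session

There is one attempt and no reset: what is moved stays moved. The work goes in short steps, each a Python script; the robot and the scene stay as the last script left them, time stands still between calls to the robot, and variables do not carry over. Pictures are saved under pics/ and viewed, at most 10 in all, crops included, and the job is handed in when it is done.

```bash
mkdir -p pics; ls; python3 - <<'E'
from rig import robot
import cv2
for n in ("scene","top"):
    f=robot.grab_frame(n); cv2.imwrite(f"pics/{n}0.png",f[:,:,::-1])
    print(n,robot.camera_info(n))
s=robot.get_state();print(s["time"],s["ee_pos"],s["tool_rot"],s["opening"])
E
```

```text
pics
scene {'fx': 601.3459993180727, 'fy': 601.3459993180727, 'cx': 311.33316660985395, 'cy': 239.92542553597661, 'rvec': array([ 2.31111198, -0.89363844,  0.34221295]), 'tvec': array([-0.32772109,  0.43090567,  1.14715884])}
top {'fx': 538.9037838071757, 'fy': 538.9037838071757, 'cx': 316.64611061206966, 'cy': 232.12324780129182, 'rvec': array([ 2.13269148, -2.11346133,  0.19837348]), 'tvec': array([0.13314379, 0.57638044, 1.42083032])}
0.1 [ 0.16046802 -0.60372201  0.22389859] [[ 9.66452852e-01  2.56843884e-01 -3.23374455e-04]
 [ 2.56844083e-01 -9.66452306e-01  1.02785901e-03]
 [-4.85266873e-05 -1.07643408e-03 -9.99999419e-01]] 0.09391702293985753
```

View pics/scene0.png

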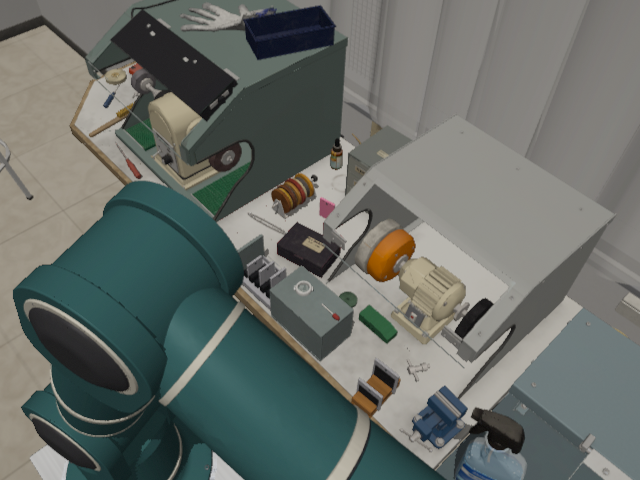

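View pics/top0.png

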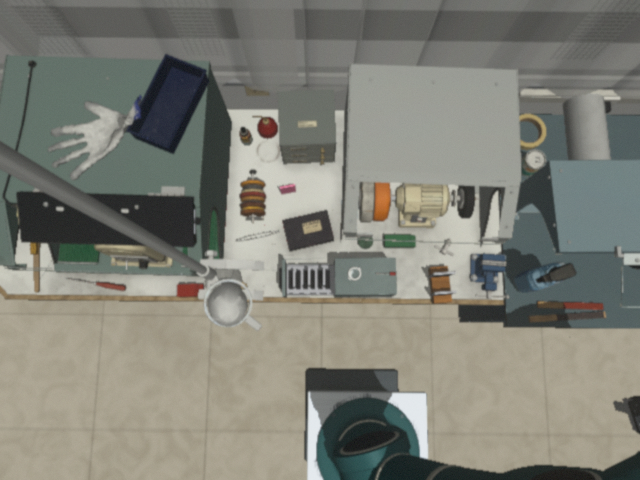

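The scene view shows the drawer open on the bench's front edge, with the unit at about (310,310) and the stand at (378,385). In the top view the drawer is at (280–330, 258–295), the unit at (330–396, 253–295) and the stand at (430–453, 263–302). The drawer opens towards the robot's left (+y).

```bash
cat > h.py <<'E'
import numpy as np, cv2
from rig import robot
def cam(n):
    c=robot.camera_info(n); R,_=cv2.Rodrigues(c["rvec"]); return c,R,np.array(c["tvec"]).ravel()
def ray(c,R,t,uv,z):
    d=R.T@np.array([(uv[0]-c["cx"])/c["fx"],(uv[1]-c["cy"])/c["fy"],1]); o=-R.T@t
    return o+d*(z-o[2])/d[2]
def proj(c,R,t,p):
    q=R@np.asarray(p)+t; return np.array([c["fx"]*q[0]/q[2]+c["cx"],c["fy"]*q[1]/q[2]+c["cy"]])
def down(yaw):  # tool y axis at angle yaw (world) in plane, z down
    y=np.array([np.cos(yaw),np.sin(yaw),0]); z=np.array([0,0,-1.]); return np.column_stack([np.cross(y,z),y,z])
E
python3 - <<'E'
from h import *
im=cv2.imread("pics/top0.png"); k=cam("top")
cv2.imwrite("pics/top0c.png",cv2.resize(im[225:325,268:468],None,fx=4,fy=4,interpolation=cv2.INTER_CUBIC))
for uv,z in [((330,253),.106),((396,253),.106),((396,296),.106),((330,296),.106),((279,295),.096),((430,264),.03),((453,302),.03),((440,283),.03),((420,235),.0)]:
    print(uv,z,ray(*k,uv,z).round(3))
for y in (0.10,-0.3):
  for yaw in (0,np.pi):
    print(y,yaw,robot.ik([0.5,y,.25],down(yaw)))
E
```

```text
(330, 253) 0.106 [0.51  0.103 0.106]
(396, 253) 0.106 [ 0.512 -0.07   0.106]
(396, 296) 0.106 [ 0.399 -0.068  0.106]
(330, 296) 0.106 [0.398 0.102 0.106]
(279, 295) 0.096 [0.4   0.235 0.096]
(430, 264) 0.03 [ 0.493 -0.174  0.03 ]
(453, 302) 0.03 [ 0.39  -0.234  0.03 ]
(440, 283) 0.03 [ 0.441 -0.2    0.03 ]
(420, 235) 0.0 [ 0.58  -0.155  0.   ]
0.1 0 [ 0.58723793  0.32389302 -1.0103853   1.8418952   0.30110278  1.14081514
 -0.52757058]
0.1 3.141592653589793 [ 0.63612677  0.35075194 -1.08129829  1.84082325  0.33828457  1.15248463
  2.58098867]
-0.3 0 [ 0.84140723  0.35129697 -0.4473942   1.68057116  0.16405517  1.14697865
  0.35013096]
-0.3 3.141592653589793 [ 0.44128893  0.31915234  0.05791889  1.69471388 -0.02009965  1.12830425
 -2.63669611]
```

View pics/top0c.png

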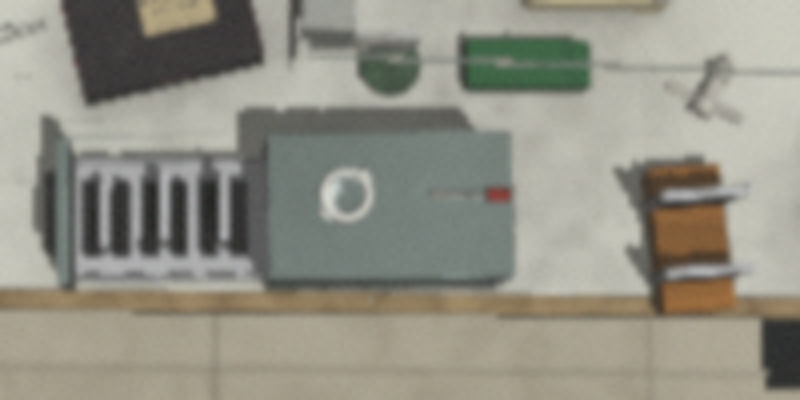

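The crop shows the drawer comb at crop columns 80–250, the unit face at about column 267, and the stand centred near (690,235), turned by about 5°. Next I'll go above the stand for a close look.

```bash
python3 - <<'E'
from h import *
robot.move_ptp([0.44,-.2,.27],down(np.radians(-84.6)))
k=cam("wrist"); f=robot.grab_frame("wrist")[:,:,::-1]; cv2.imwrite("pics/w1.png",f)
np.save("w1.npy",np.array([k[0]["fx"],k[0]["fy"],k[0]["cx"],k[0]["cy"],*np.ravel(k[0]["rvec"]),*k[2]]))
s=robot.get_state();print(s["time"],s["ee_pos"],s["force"]); print(-k[1].T@k[2], k[1][2])
t=cam("top"); print(-t[1].T@t[2])
E
```

```text
1.9417 [ 0.43977607 -0.20085838  0.26988619] [-0.09367209 -0.29987986 -0.33937223]
[ 0.5165747  -0.19533652  0.43009642] [-0.26292138 -0.02551008 -0.96447996]
[0.30104383 0.13621001 1.50316996]
```

View pics/w1.png

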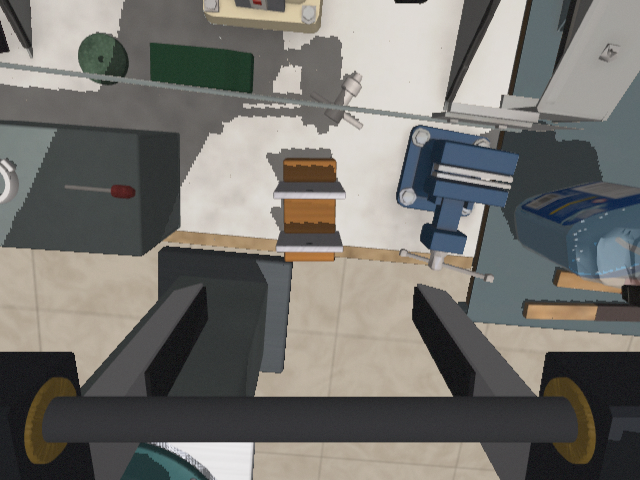

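The wrist view shows the stand with its two plates. The rear plate's bright top edge is at about (273–345, 193) and the front plate's at about (276–343, 251). A thin rail or wire crosses above at rows 65–130.

```bash
python3 - <<'E'
from h import *
a=np.load("w1.npy"); c=dict(fx=a[0],fy=a[1],cx=a[2],cy=a[3]); R,_=cv2.Rodrigues(a[4:7]); k=(c,R,a[7:10])
im=cv2.imread("pics/w1.png"); hsv=cv2.cvtColor(im,cv2.COLOR_BGR2HSV)
for name,(r0,r1,c0,c1) in dict(rear=(180,205,262,356),front=(230,262,264,356)).items():
    sub=hsv[r0:r1,c0:c1].astype(int); m=((sub[:,:,1]<40)&(sub[:,:,2]>150)).astype(np.uint8)
    n,l,st,ce=cv2.connectedComponentsWithStats(m); i=1+np.argmax(st[1:,4])
    print(name,[list(x) for x in st[1:] if x[4]>20])
    ys,xs=np.nonzero(l==i); rect=cv2.minAreaRect(np.column_stack([xs+c0,ys+r0]).astype(np.float32)); bx=cv2.boxPoints(rect); print(rect)
    bx=bx[np.argsort(bx[:,0])]; L=bx[:2].mean(0); Rr=bx[2:].mean(0)
    for z in (.070,.084):
        p,q=ray(*k,L,z),ray(*k,Rr,z); d=q-p
        print(z,"w",np.linalg.norm(d).round(4),"mid",((p+q)/2).round(4),"yaw",np.degrees(np.arctan2(d[1],d[0])).round(1))
# wire: triangulate between top and wrist at given y
t=cam("top")
w=((0,65),(400,115)); tp=((358,239.5),(468,243))
for z in (0,.05,.1,.2,.3): print(z,[ray(*k,u,z).round(3)[:2] for u in w],[ray(*t,u,z).round(3)[:2] for u in tp])
cv2.imwrite("pics/w1c.png",cv2.resize(im[145:270,250:370],None,fx=4.5,fy=4.5,interpolation=cv2.INTER_CUBIC))
E
```

```text
rear [[np.int32(0), np.int32(0), np.int32(94), np.int32(25), np.int32(1167)]]
((308.5, 192.0), (24.0, 93.0), 90.0)
0.07 w 0.0794 mid [ 0.4642 -0.1997  0.07  ] yaw -84.6
0.084 w 0.0763 mid [ 0.4663 -0.1995  0.084 ] yaw -84.6
front [[np.int32(0), np.int32(0), np.int32(16), np.int32(10), np.int32(138)], [np.int32(72), np.int32(0), np.int32(20), np.int32(17), np.int32(248)], [np.int32(0), np.int32(16), np.int32(79), np.int32(10), np.int32(396)], [np.int32(70), np.int32(28), np.int32(10), np.int32(4), np.int32(24)], [np.int32(82), np.int32(28), np.int32(10), np.int32(4), np.int32(30)]]
((303.0, 250.5), (9.0, 78.0), 90.0)
0.07 w 0.0692 mid [ 0.412  -0.1996  0.07  ] yaw -84.6
0.084 w 0.0665 mid [ 0.4161 -0.1995  0.084 ] yaw -84.6
0 [array([0.547, 0.101]), array([ 0.537, -0.282])] [array([0.565, 0.021]), array([ 0.558, -0.29 ])]
0.05 [array([0.543, 0.066]), array([ 0.535, -0.272])] [array([0.556, 0.025]), array([ 0.549, -0.276])]
0.1 [array([0.54 , 0.032]), array([ 0.532, -0.262])] [array([0.548, 0.029]), array([ 0.541, -0.262])]
0.2 [array([ 0.533, -0.037]), array([ 0.528, -0.242])] [array([0.53 , 0.036]), array([ 0.524, -0.233])]
0.3 [array([ 0.526, -0.106]), array([ 0.523, -0.222])] [array([0.512, 0.044]), array([ 0.507, -0.205])]
```

View pics/w1c.png

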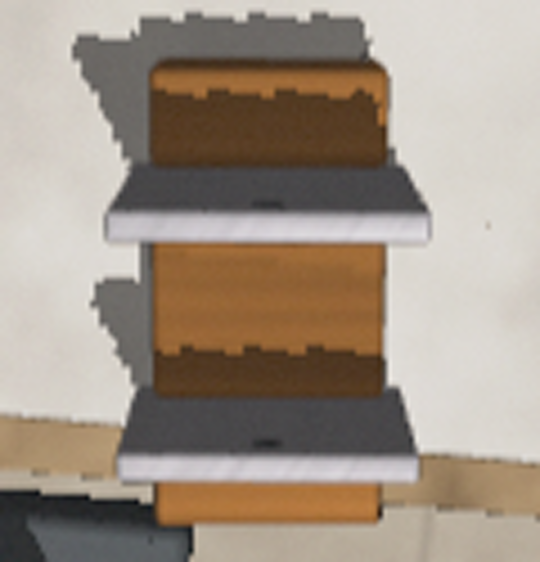

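The rear plate's strip is 72.5 px wide, which matches 60 mm at z = 0.084, so it is the tall one. The front strip is 67 px, matching z = 0.070, so it is the short one. The wire is at about x = 0.53, z = 0.18. Now a look at the drawer.

```bash
python3 - <<'E'
from h import *
a=np.load("w1.npy"); c=dict(fx=a[0],fy=a[1],cx=a[2],cy=a[3]); R,_=cv2.Rodrigues(a[4:7]); k=(c,R,a[7:10])
for n,r,c0,c1,z in (("tall",195.7,273.3,345.8,.084),("short",248.8,276.2,343.3,.07)):
    p,q=ray(*k,(c0,r),z),ray(*k,(c1,r),z); print(n,((p+q)/2).round(4),np.linalg.norm(q-p))
for y in (.138,.178):
  for yaw in (0,np.pi):
    for z in (.07,.16,.27): 
        q=robot.ik([.45,y,z],down(yaw)); print(y,yaw,z,None if q is None else np.round(q,2))
for yaw in (95.4,-84.6): 
    q=robot.ik([.466,-.2,.07],down(np.radians(yaw))); print(yaw,None if q is None else np.round(q,2))
robot.move_ptp([0.45,.155,.27],down(0))
k=cam("wrist"); f=robot.grab_frame("wrist")[:,:,::-1]; cv2.imwrite("pics/w2.png",f)
np.save("w2.npy",np.array([k[0]["fx"],k[0]["fy"],k[0]["cx"],k[0]["cy"],*np.ravel(k[0]["rvec"]),*k[2]]))
s=robot.get_state();print(s["time"],s["ee_pos"],s["qpos"].round(2) if hasattr(s["qpos"],'round') else s["qpos"])
E
```

```text
tall [ 0.4633 -0.2006  0.084 ] 0.05965297870920109
short [ 0.4141 -0.2055  0.07  ] 0.05942481840826652
0.138 0 0.07 [ 0.26  0.48 -0.75  2.09  0.48  0.75 -0.79]
0.138 0 0.16 [ 0.3   0.31 -0.77  2.03  0.27  0.91 -0.61]
0.138 0 0.27 [ 0.34  0.14 -0.76  1.91  0.11  1.13 -0.46]
0.138 3.141592653589793 0.07 [-1.21  0.65  1.08  2.14 -0.8   0.84 -2.77]
0.138 3.141592653589793 0.16 [ 0.54  0.41 -1.08  2.02  0.45  0.96  2.37]
0.138 3.141592653589793 0.27 [ 0.61  0.21 -1.09  1.9   0.2   1.15  2.59]
0.178 0 0.07 [ 0.25  0.53 -0.84  2.06  0.56  0.79 -0.93]
0.178 0 0.16 [ 0.27  0.35 -0.84  2.    0.33  0.93 -0.73]
0.178 0 0.27 [ 0.31  0.19 -0.83  1.88  0.15  1.14 -0.58]
0.178 3.141592653589793 0.07 [ 0.42  0.66 -1.09  2.05  0.77  0.9   2.04]
0.178 3.141592653589793 0.16 [ 0.45  0.45 -1.08  1.99  0.47  0.98  2.28]
0.178 3.141592653589793 0.27 [ 0.51  0.25 -1.08  1.87  0.24  1.16  2.48]
95.4 [ 1.11  0.63 -0.96  2.    0.68  0.87  1.43]
-84.6 [ 0.58  0.44 -0.28  2.02  0.18  0.71 -1.29]
3.325 [0.45046519 0.15373905 0.26987596] [ 0.33  0.16 -0.79  1.9   0.13  1.14 -0.51]
```

View pics/w2.png

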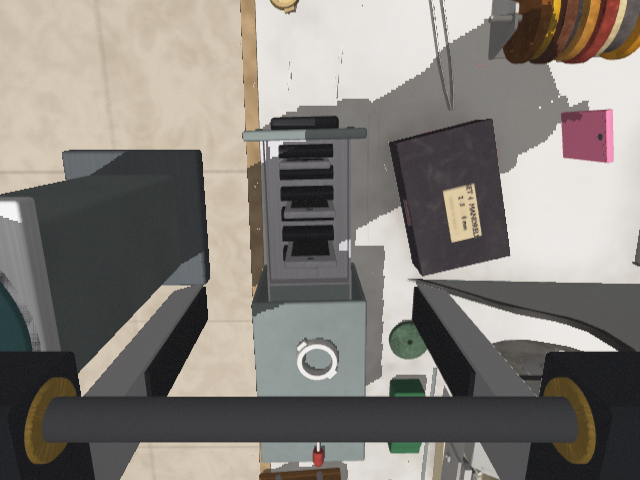

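The wrist view shows the drawer at (265–352, 130–290), with its front at row 133, the pull at (305,122) and the unit face at about row 297. I'll enlarge it to pick out the comb slots.

```bash
python3 - <<'E'
from h import *
im=cv2.imread("pics/w2.png"); print(np.load("w2.npy").round(4))
cv2.imwrite("pics/w2c.png",cv2.resize(im[110:310,240:380],None,fx=3,fy=3,interpolation=cv2.INTER_CUBIC))
a=np.load("w2.npy"); c=dict(fx=a[0],fy=a[1],cx=a[2],cy=a[3]); R,_=cv2.Rodrigues(a[4:7]); k=(c,R,a[7:10])
print(ray(*k,(254,301),.106),ray(*k,(364,301),.106),ray(*k,(244,135),.096),ray(*k,(366,132),.096))
E
```

```text
[ 4.228736e+02  4.228736e+02  3.095410e+02  2.440797e+02 -2.872800e+00
  4.000000e-03 -0.000000e+00 -4.505000e-01  1.079000e-01  4.756000e-01]
[0.40484866 0.09120846 0.106     ] [0.49565078 0.09094622 0.106     ] [0.40091908 0.22375311 0.096     ] [0.49418213 0.22571747 0.096     ]
```

View pics/w2c.png

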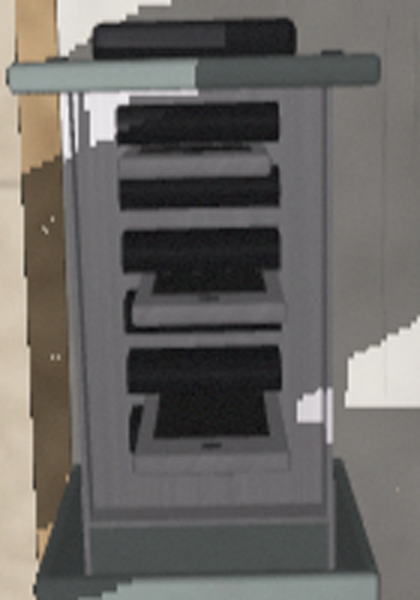

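The enlarged crop shows, in crop rows: tooth 2 ending at 210 and tooth 3 starting at 228 (slot_front between them), and tooth 4 ending at 333 and tooth 5 starting at 347 (slot_back between them). The stored plate tops are at about rows 163, 313 and 458, and the columns are centred near 203.

```bash
python3 - <<'E'
from h import *
a=np.load("w2.npy"); c=dict(fx=a[0],fy=a[1],cx=a[2],cy=a[3]); R,_=cv2.Rodrigues(a[4:7]); k=(c,R,a[7:10])
print("cam",-R.T@a[7:10])
P=lambda x,y,z: ray(*k,(240+x/3,110+y/3),z).round(4)
print("low",P(197,163,.064),"mid",P(209,313,.078),"high",P(212,458,.092))
print("front slot hi edge",P(200,210,.028),"lo edge",P(201,228,.012))
print("back slot hi edge",P(204,333,.028),"lo edge",P(205,347,.012))
for r,x0,x1 in ((120,117,280),(248,122,281),(368,127,283)): p,q=P(x0,r,.034),P(x1,r,.034); print("tooth",p,q,((p+q)/2).round(4),np.linalg.norm(q-p))
print("pull",P(93,38,.072),P(296,36,.072),"pull outer",P(195,20,.072))
print("front",P(8,68,.096),P(381,60,.096))
print("sidewalls",P(72,90,.026),P(88,510,.026),P(328,90,.026),P(332,510,.026))
E
```

```text
cam [0.45094276 0.22906139 0.43006723]
low [0.4477 0.1989 0.064 ] mid [0.451  0.1582 0.078 ] high [0.4517 0.1198 0.092 ]
front slot hi edge [0.4482 0.1813 0.028 ] lo edge [0.4484 0.1735 0.012 ]
back slot hi edge [0.4494 0.1416 0.028 ] lo edge [0.4496 0.1333 0.012 ]
tooth [0.4231 0.2094 0.034 ] [0.4728 0.2092 0.034 ] [0.448  0.2093 0.034 ] 0.04970040241285781
tooth [0.4238 0.1702 0.034 ] [0.4736 0.17   0.034 ] [0.4487 0.1701 0.034 ] 0.04980040160480637
tooth [0.4246 0.1315 0.034 ] [0.4747 0.1313 0.034 ] [0.4496 0.1314 0.034 ] 0.05010039920000642
pull [0.4197 0.233  0.072 ] [0.4748 0.2334 0.072 ] pull outer [0.4474 0.2376 0.072 ]
front [0.4    0.2255 0.096 ] [0.4949 0.2272 0.096 ]
sidewalls [0.4088 0.2181 0.026 ] [0.4099 0.0801 0.026 ] [0.488  0.2179 0.026 ] [0.4924 0.0798 0.026 ]
```

```bash
cat >> h.py <<'E'
def st(m):
    s=robot.get_state(); print(m,round(s["time"],2),np.round(s["ee_pos"],4),"F",np.round(s["force"],1),"op",round(s["opening"],4),"g",round(float(np.max(s["grasp_force"])),1)); return s
def pick(xy,ztop,yaw):
    D=down(yaw); robot.move_ptp([*xy,.27],D)
    robot.move_linear([*xy,ztop+.04],velocity=.15)
    hit=robot.move_linear([*xy,ztop-.010],velocity=.05,threshold=15); s=st(f"down hit={hit}")
    if hit: return
    robot.gripper_to(.05); st("gripped")
    robot.move_linear([*xy,ztop+.03],velocity=.06); robot.move_linear([*xy,.27],velocity=.15); st("lifted")
def place(xy,z,yaw):
    robot.move_ptp([*xy,.27],down(yaw)); st("above"); 
    robot.move_linear([*xy,z+.03],velocity=.12); st("near")
    hit=robot.move_linear([*xy,z],velocity=.03,threshold=6); st(f"placed hit={hit}"); return hit
E
python3 - <<'E'
from h import *
pick((.4633,-.2006),.084,np.radians(95.4))
f=robot.grab_frame("wrist")[:,:,::-1]; cv2.imwrite("pics/w3.png",f)
print(robot.get_state()["qpos"])
E
```

```text
down hit=False 7.75 [ 0.4635 -0.2007  0.0743] F [-0.1  0.  -0.3] op 0.0939 g 0.0
gripped 8.38 [ 0.4633 -0.2006  0.074 ] F [-0.7 -0.   1.1] op 0.0597 g 30.0
lifted 10.38 [ 0.4629 -0.2005  0.2692] F [ 0.6  0.2 -1.2] op 0.0602 g 30.0
[ 0.90820615  0.20423307 -0.6363128   1.83641068  0.13228261  1.1447671
  1.89192061]
```

Grip confirmed (opening 60 mm, 30 N). Now placing the tall plate in slot_back.

```bash
python3 - <<'E'
from h import *
print(place((.4495,.138),.0765,np.radians(1.1)))
f=robot.grab_frame("wrist")[:,:,::-1]; cv2.imwrite("pics/w4.png",f)
E
```

```text
above 12.53 [0.4496 0.1376 0.2699] F [-0.4  0.6 -0.4] op 0.0596 g 30.0
near 14.04 [0.4499 0.1381 0.107 ] F [ 0.  -0.3 -1.5] op 0.0598 g 30.0
placed hit=False 15.19 [0.4494 0.138  0.0765] F [ 0.1  2.  -2.3] op 0.0598 g 30.0
False
```

View pics/w4.png

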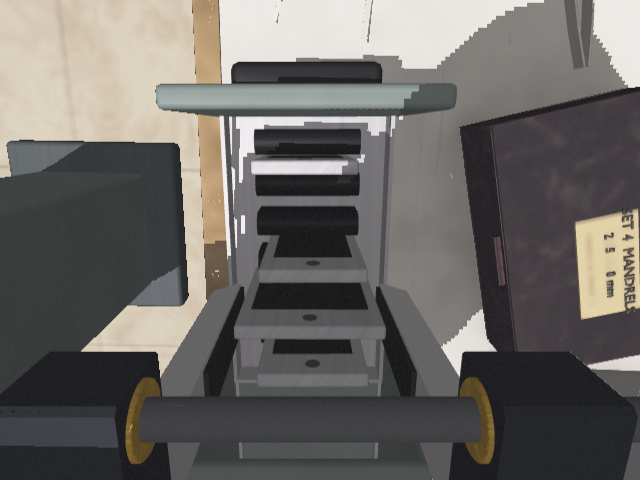

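The view shows the tall plate gripped between the mid plate (row 258) and the high plate (row 368), down at slot depth with no vertical force. I'll release it, fetch the short plate and place it.

```bash
python3 - <<'E'
from h import *
robot.gripper_to(.078); robot.move_linear([.4495,.138,.12],velocity=.06); st("released")
robot.move_linear([.4495,.150,.27],velocity=.15); robot.gripper_to(.094)
f=robot.grab_frame("wrist")[:,:,::-1]; cv2.imwrite("pics/w5.png",f)
pick((.4141,-.2055),.070,np.radians(95.4))
s=robot.get_state()
if abs(s["opening"]-.06)<.002:
    print(place((.4485,.178),.0625,np.radians(1.1)))
    f=robot.grab_frame("wrist")[:,:,::-1]; cv2.imwrite("pics/w6.png",f)
a=cv2.imread("pics/w5.png")[100:320,220:400]; b=cv2.imread("pics/w6.png")[40:420,120:520]
o=np.zeros((440,800,3),np.uint8); o[:440,:360]=cv2.resize(a,(360,440)); o[:380,400:800]=b; cv2.imwrite("pics/c56.png",o)
E
```

```text
released 16.62 [0.4494 0.1379 0.1198] F [-0.2  0.   0.6] op 0.078 g 0.0
down hit=False 22.88 [ 0.4142 -0.2056  0.0602] F [ 0.3 -0.1 -1. ] op 0.094 g 0.0
gripped 23.51 [ 0.4141 -0.2055  0.06  ] F [-0.  -0.4  1.9] op 0.0598 g 30.0
lifted 25.61 [ 0.4138 -0.2053  0.2693] F [ 0.2 -0.1 -0.3] op 0.0597 g 30.0
above 27.91 [0.4486 0.1776 0.2699] F [ 0.9  0.4 -0.1] op 0.0597 g 30.0
near 29.54 [0.4488 0.1781 0.093 ] F [-0.4  0.9 -0.2] op 0.0596 g 30.0
placed hit=False 30.69 [0.4486 0.178  0.0626] F [-0.4 -0.1  0.7] op 0.0595 g 30.0
False
```

View pics/c56.png

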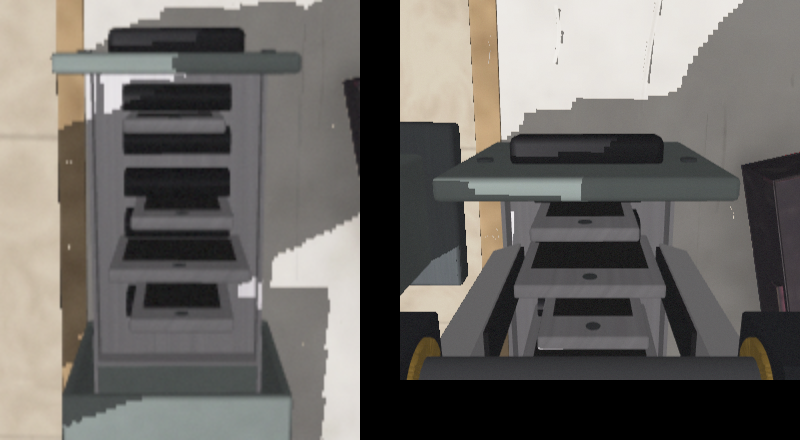

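The left half shows the tall plate seated in slot_back at crop (180,258). The right half shows the short plate down in slot_front. Release it, look, then push the drawer.

```bash
python3 - <<'E'
from h import *
robot.gripper_to(.078); robot.move_linear([.4485,.178,.12],velocity=.06); st("released")
robot.move_linear([.4485,.200,.20],velocity=.15)
f=robot.grab_frame("wrist")[:,:,::-1]; cv2.imwrite("pics/w7.png",f)
robot.gripper_to(0.0)
robot.move_linear([.4475,.275,.18],velocity=.15); robot.move_linear([.4475,.275,.066],velocity=.12); st("at pull")
h=robot.move_linear([.4478,.235,.066],velocity=.03,threshold=2.5); st(f"contact {h}")
E
```

```text
released 32.36 [0.4483 0.1779 0.1197] F [-0.1  0.7  0.1] op 0.0781 g 0.0
at pull 36.09 [0.4478 0.2752 0.0666] F [-0.   0.1  0.8] op 0.0005 g 0.0
contact True 37.01 [0.4477 0.2459 0.0658] F [ 0.8 -0.   0.2] op 0.0004 g 0.0
```

View pics/w7.png

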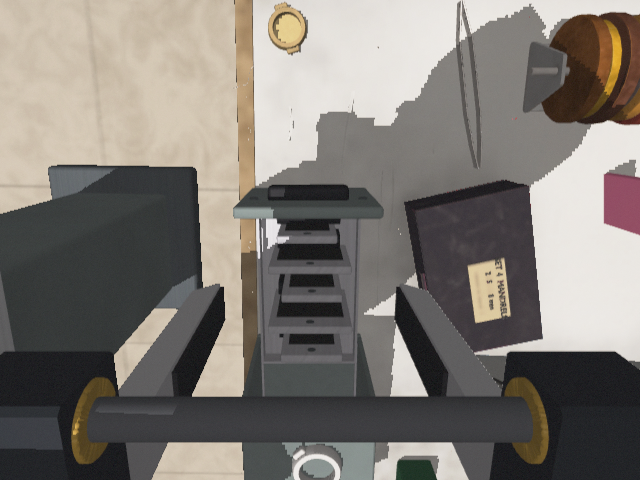

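All five plates stand upright: the short one is at row 252 and the tall one at row 312. The finger met the pull at TCP y = 0.246. Now pushing gently.

```bash
python3 - <<'E'
from h import *
h=robot.move_linear([.4500,.122,.066],velocity=.05,threshold=12); st(f"push {h}")
if not h:
    h=robot.move_linear([.4502,.108,.066],velocity=.02,threshold=8); st(f"end {h}")
s=robot.get_state(); p=s["ee_pos"]
robot.move_linear([p[0],p[1]+.05,.066],velocity=.08)
robot.move_linear([p[0],p[1]+.07,.27],velocity=.15); st("away")
f=robot.grab_frame("wrist")[:,:,::-1]; cv2.imwrite("pics/w8.png",f)
E
```

```text
push False 39.65 [0.45   0.1221 0.066 ] F [ 0.5  2.  -1.7] op 0.0008 g 0.8
end True 39.99 [0.45   0.1196 0.066 ] F [-0.9  3.2  1.8] op 0.0005 g 1.4
away 42.28 [0.4497 0.1894 0.2694] F [-0.   0.3 -0.1] op 0.0007 g 0.0
```

View pics/w8.png

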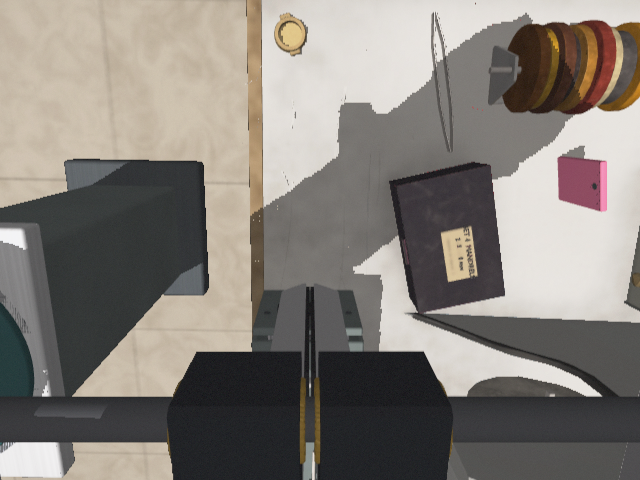

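The drawer front is now by the unit, but the travel was only about 126 mm and may have stopped on a transient force. I'll give one more gentle nudge to make sure.

```bash
python3 - <<'E'
from h import *
robot.move_linear([.4500,.175,.066],velocity=.12)
robot.move_linear([.4500,.1235,.066],velocity=.05); robot.pause(.2); st("near")
h=robot.move_linear([.4502,.110,.066],velocity=.015,threshold=14); st(f"end {h}"); robot.pause(.2); s=st("rest")
p=s["ee_pos"]; robot.move_linear([.45,p[1]+.05,.066],velocity=.08)
robot.move_linear([.45,p[1]+.08,.27],velocity=.15); st("away")
E
```

```text
near 45.58 [0.45   0.1237 0.066 ] F [ 0.7 -0.1 -0.2] op 0.0002 g 0.0
end True 46.06 [0.4499 0.1196 0.066 ] F [-0.1  2.7  1.7] op 0.0005 g 1.1
rest 46.26 [0.4499 0.1197 0.0659] F [1.1 2.1 1.1] op 0.0002 g 1.1
away 48.56 [0.4497 0.1995 0.2693] F [ 1.6 -0.2 -0.2] op 0.0005 g 0.0
```

```bash
python3 - <<'E'
from h import *
k=cam("wrist"); f=robot.grab_frame("wrist")[:,:,::-1]; cv2.imwrite("pics/w9.png",f)
g=cv2.cvtColor(f.copy(),cv2.COLOR_BGR2GRAY)
for x in (.408,.490):
    u0=proj(*k,(x,.098,.096)); col=int(u0[0]); print("x",x,"expected row shut",u0.round(1))
    for r in range(int(u0[1])-26,int(u0[1])+22):
        print(r,int(g[r,col-1:col+2].mean()),"y@.096=%.4f"%ray(*k,(col,r),.096)[1],end=" | ")
    print()
u=[proj(*k,(x,.108,.072)).round(0) for x in (.425,.47)]; print(u)
E
```

```text
x 0.408 expected row shut [259.1 337.7]
311 74 y@.096=0.1232 | 312 74 y@.096=0.1223 | 313 71 y@.096=0.1213 | 314 70 y@.096=0.1204 | 315 67 y@.096=0.1195 | 316 66 y@.096=0.1186 | 317 64 y@.096=0.1176 | 318 63 y@.096=0.1167 | 319 60 y@.096=0.1157 | 320 60 y@.096=0.1148 | 321 60 y@.096=0.1139 | 322 60 y@.096=0.1129 | 323 59 y@.096=0.1120 | 324 61 y@.096=0.1111 | 325 59 y@.096=0.1101 | 326 59 y@.096=0.1092 | 327 59 y@.096=0.1082 | 328 59 y@.096=0.1073 | 329 62 y@.096=0.1063 | 330 60 y@.096=0.1054 | 331 61 y@.096=0.1044 | 332 59 y@.096=0.1035 | 333 62 y@.096=0.1025 | 334 61 y@.096=0.1016 | 335 60 y@.096=0.1006 | 336 61 y@.096=0.0996 | 337 61 y@.096=0.0987 | 338 67 y@.096=0.0977 | 339 74 y@.096=0.0968 | 340 77 y@.096=0.0958 | 341 78 y@.096=0.0948 | 342 77 y@.096=0.0939 | 343 76 y@.096=0.0929 | 344 76 y@.096=0.0919 | 345 73 y@.096=0.0910 | 346 60 y@.096=0.0900 | 347 53 y@.096=0.0890 | 348 52 y@.096=0.0880 | 349 54 y@.096=0.0871 | 350 52 y@.096=0.0861 | 351 44 y@.096=0.0851 | 352 26 y@.096=0.0841 | 353 32 y@.096=0.0832 | 354 29 y@.096=0.0822 | 355 27 y@.096=0.0812 | 356 28 y@.096=0.0802 | 35
[... 538 characters left out ...]
053 | 333 59 y@.096=0.1043 | 334 60 y@.096=0.1034 | 335 61 y@.096=0.1024 | 336 62 y@.096=0.1015 | 337 62 y@.096=0.1005 | 338 81 y@.096=0.0996 | 339 112 y@.096=0.0986 | 340 134 y@.096=0.0976 | 341 144 y@.096=0.0967 | 342 145 y@.096=0.0957 | 343 145 y@.096=0.0947 | 344 145 y@.096=0.0938 | 345 132 y@.096=0.0928 | 346 93 y@.096=0.0918 | 347 52 y@.096=0.0909 | 348 52 y@.096=0.0899 | 349 54 y@.096=0.0889 | 350 51 y@.096=0.0879 | 351 41 y@.096=0.0870 | 352 28 y@.096=0.0860 | 353 30 y@.096=0.0850 | 354 30 y@.096=0.0840 | 355 27 y@.096=0.0831 | 356 25 y@.096=0.0821 | 357 30 y@.096=0.0811 | 358 26 y@.096=0.0801 | 359 27 y@.096=0.0791 | 360 31 y@.096=0.0781 | 
[array([281., 316.]), array([330., 317.])]
```

The drawer front's back edge is at y = 0.091, level with the unit face, and it has travelled about 130 mm. It is shut and the arm is clear.

```bash
python3 -c "
from h import *
robot.pause(.3); st('end'); print(robot.sign_off())"
```

```text
end 48.91 [0.45   0.1997 0.2699] F [ 0.  -0.1 -0.2] op 0.0002 g 0.0
the job is handed in; nothing more can be done
None
```

The short plate is in slot_front, the tall plate is in slot_back, and the drawer is shut; I handed the job in at about 49 s but got no verdict back, the plates were last seen upright just before the push, and I viewed 11 pictures against the limit of 10.

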